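# Fit the sugar duster's two lids and take the cap off

### The arm

A 6-joint arm with a two-finger parallel gripper is mounted at the origin on the work surface. World frame = base frame: x ahead of the robot, y to its left, z up, the work surface at z = 0. Lengths are in m, angles in rad, forces in N, time in s.
With the tool pointing down it reaches from about 0.35 to 0.775 m from the base axis. Payload 5.5 kg.
Tool frame: the origin (TCP) lies between the finger pads; the fingertips stand 19 mm ahead of it and the grasp point (between the pads) is the TCP (env.tcp_to_tips is the distance from the TCP to the fingertips, in m); z points along the fingers, y is the direction in which the jaws open and shut (so a half turn about z gives the same grasp; the last joint's range is limited). The gripper opens to 85 mm and grips with 20 to 120 N. Pads are 22 mm wide; open, the fingers measure 114 mm over their backs; the gripper's body (76 mm by 85 mm) begins 54 mm behind the grasp point. The pads swing forward as they close: fully open they stand 13 mm farther back than shut.
Start: joints at [-1.462, 0.313, 0.046, 1.304, 0, 1.431], TCP at [0.142, -0.557, 0.25] pointing down, gripper open.
Joint ranges: [-2.76, 2.76], [-0.86, 1.69], [-1.03, 1.26], [-2.2, 2.34], [-1.47, 1.5], [-3.14, 3.14]. Speed limits (rad/s): [2.57, 2.57, 3.14, 3.14, 3.14, 3.14].

### API

Orientations are given as a unit quaternion [w, x, y, z].
In Python, from workcell import env, eyes, job gives the robot as it stands. The module is installed in compiled form; this text tells all that it offers.
- The arm moves only by the tool move_arm, never from a script. Its argument "commands" is a list of rows, each a list of 3 entries, a list of its own where there are three numbers: the shift along the world's x, y, z as a fraction of full scale, then the turn, a rotation vector about the world's x, y, z as a fraction of full scale, then the gripper command: -1 is shut, 1 is fully open, values between are in proportion. In form: [[[x, y, z], [wx, wy, wz], gripper], ...]. A call has 1 to 5 rows; each row shifts and turns the commanded pose from where the row before left it; what a row does not reach is not made up. Full scale, the value 1, is 0.04 m for a shift and 8 degrees for a turn. A row lasts 1/10 s, in which the tool goes at most 50 mm and 8.59 degrees, less where a joint would pass 70% of its speed; a pose out of reach is approached as far as the arm can. A call with a number of a shift or a turn outside -1 to 1 is refused whole. A call with a gripper value outside its range is refused whole. The fingers move at their own pace and stop on an object; "newtons" is the grip in N (left out, the last holds). Time passes only in rows, so rows that do not move let the fingers close. It gives the time, the measured TCP pose, the force and the opening at its end, in the units of the state.
- env.get_state(): the state, without advancing time (a new reading comes with each control period).
- eyes.read_camera(name): name is "side" or "top" or "wrist"; returns a dict with "frame" (384x512x3 uint8, red, green, blue), "mtx" (3x3 intrinsics, pixels), "camera_from_world" (4x4, takes a point from world to camera coordinates); the wrist camera has in their place "mount" (4x4, takes a point from camera to tool coordinates, whose origin is the TCP and whose axes are the flange's). Camera axes: x right, y down, z forward; pixel columns grow to the right and rows downward; lengths in m; the calibration is good to about 2 mm. A picture is of the moment at which its call begins: read the wrist's pose just before it. There is no depth.
- job.hand_in(): hands the job in, once; it reports no verdict.
The state is a dict: "clock": time; "joint_pos": joint angles; "qvel": joint speeds; "tau": joint torques, N m; "tcp_pos": TCP position; "orientation": TCP orientation; "wrist_force": force on the tool from outside, world axes, zero at the start; "ft_torque": the same for the moment, N m; "finger_gap": finger opening in m.
Only numpy, scipy, OpenCV 4.12 (cv2) and the standard library are available. Lean on these libraries where they do the work, as an engineer would, in place of code of your own. Each camera call takes 0.05 s, during which the arm holds its last target.

### The job

Make the sugar duster ready for dusting: pick up its mesh lid with the cap still sitting on it, lower the two together onto the open tin, without dropping them, until the mesh lid is fully seated, then lift off the cap alone, leaving the mesh lid seated and the tin standing where it is. Finish still holding the cap in the air, about a hand's width above the duster; leave the bowl, whisk, red lid and disc rack alone.

Things in the scene. Friction and masses are not known exactly. Their poses are not given: they have to be found in the camera images.
- tin_mouth (a point): Centre of the mouth of the loose stainless tin (240 g), on its axis, 85 mm above its foot, z up. It stands upright on the counter. Body 62 mm across; from 64 mm up the neck is stepped in to 57 mm, its last 8 mm tapering to a 51 mm lip. A wire handle on its own +y side reaches 58 mm from the axis, 10 to 53 mm up.
- lid_centre (a point): Mesh lid (inner lid), loose, steel, 70 g; starts level on the counter, skirt down, cap on it. Point on its axis, z up, 12 mm above the skirt's lower edge. Skirt 66 mm across (61 inside), 24 mm tall up to a flat shoulder; a 46 mm collar with the mesh rises 12 mm more. Its ceiling, 20.5 mm above the lower edge, rests on the tin's lip when seated: point then 8.5 mm below tin_mouth.
- cap_centre (a point): Cap (outer lid), loose plain plastic cup, open side down, 55 mm across, 30 mm tall, 30 g. Point on its axis, z up, 15 mm above its lower edge. Sits loosely over the mesh lid's collar on the shoulder, this point 27 mm above lid_centre. Lifting by the cap leaves the mesh lid behind; gripping the wider skirt of the mesh lid carries both.
- glass_bowl: Small loose glass bowl, 116 mm across, 55 mm high; origin at the centre of its foot. Bystander.
- silicone_lid: Loose red silicone pan lid lying flat, 150 mm across, 28 mm high at its middle knob; origin at the centre of its underside. Bystander.
- whisk: Loose stainless balloon whisk lying on the counter, 265 mm long, wire head 56 mm across; origin about the middle of its length on its axis, about 16 mm up, x axis from the handle to the wire head. Bystander.
- disc_rack: Three-tier stacking rack of clear round housings with processor discs, fixed, 200 mm across, 155 mm high; origin at the centre of its underside. Bystander.
There are look-alikes about, which are no part of the job. Leave any pink or purple look-alike of the part that bears lid_centre alone.

How it is judged:
By the outcome, as a careful person would: the job done as asked, in the order asked, and still so for the second after the job is handed in, while the arm keeps its last pose, push and grip.
It also fails if it takes over 56 s, if anything falls off the work surface, if the arm or the gripper's body presses on something with over 40 N, if the wrist force passes 120 N, or if a joint passes its speed limit or range.

## Working session

There is one attempt and no reset: what is moved stays moved. The work goes in short steps, Python scripts to look and compute and a tool call to move; the robot and the scene stay as the last step left them, time stands still between calls to the robot, and variables do not carry over. Pictures are saved under pics/ and viewed, and the job is handed in when it is done.

Besides the shell and the picture viewer there is one more tool, called after ">>>" by a JSON object that holds its "op" and its "data", one argument or row to a line. move_arm: Moves the arm, as the interface text tells. Its arguments: {"type":"object","properties":{"commands":{"type":"array","items":{"type":"array"}},"newtons":{"type":"number"}},"required":["commands"]}

```bash
mkdir -p pics; cat > h.py <<'E'
import numpy as np, cv2
from workcell import env, eyes, job
def snap(name,fn,save=True):
    s=env.get_state()
    d=eyes.read_camera(name)
    cv2.imwrite(f'pics/{fn}.png',d['frame'][:,:,::-1])
    np.savez(f'pics/{fn}.npz',**{k:np.array(v) for k,v in d.items()},tcp=s['tcp_pos'],q=s['orientation'])
    return d,s
def cam(fn):
    z=np.load(f'pics/{fn}.npz')
    K=z['mtx']
    if 'camera_from_world' in z: return K,z['camera_from_world']
    from scipy.spatial.transform import Rotation as R
    T=np.eye(4);q=z['q'];T[:3,:3]=R.from_quat([q[1],q[2],q[3],q[0]]).as_matrix();T[:3,3]=z['tcp']
    return K,np.linalg.inv(T@z['mount'])
def proj(fn,P):
    K,M=cam(fn);P=np.atleast_2d(P);c=(M[:3,:3]@P.T).T+M[:3,3];u=(K@c.T).T;return u[:,:2]/u[:,2:]
def ray(fn,uv,z):
    K,M=cam(fn);W=np.linalg.inv(M);d=W[:3,:3]@np.linalg.inv(K)@np.array([*uv,1.]);o=W[:3,3]
    return o+d*(z-o[2])/d[2]
def crop(fn,x0,y0,x1,y1,k,out):
    im=cv2.imread(f'pics/{fn}.png')[y0:y1,x0:x1];cv2.imwrite(f'pics/{out}.png',cv2.resize(im,None,fx=k,fy=k,interpolation=cv2.INTER_CUBIC))
E
python3 - <<'E'
from h import *
for n in ['top','side','wrist']:
    d,s=snap(n,n+'0')
print(s)
K,M=cam('top0');print(K,np.linalg.inv(M)[:3,3]);K,M=cam('side0');print(np.linalg.inv(M)[:3,3])
print(np.load('pics/wrist0.npz')['mount'])
E
```

```text
{'clock': 0.1, 'joint_pos': array([-1.46155722e+00,  3.13969824e-01,  4.50972468e-02,  1.30362289e+00,
       -3.12191024e-06,  1.43120684e+00]), 'qvel': array([ 0.00055932, -0.00200737,  0.00310949, -0.00118485,  0.00052991,
       -0.0016978 ]), 'tau': array([ 2.88608026e-03, -4.81726849e+01,  2.99243921e+01,  1.28518316e-02,
       -1.93275746e-04,  5.99571592e-06]), 'tcp_pos': array([ 0.14155277, -0.55685934,  0.2494746 ]), 'orientation': array([-8.49497000e-04,  9.92270161e-01,  1.24093533e-01,  1.13311340e-05]), 'wrist_force': array([ 0.2412053 ,  0.21345503, -0.66189173]), 'ft_torque': array([ 0.0481574 ,  0.02672841, -0.03806036]), 'finger_gap': 0.08525686915767997}
[[465.58952065   0.         251.59903887]
 [  0.         465.58952065 197.46520519]
 [  0.           0.           1.        ]] [ 0.43312051 -0.0329111   1.68974456]
[0.26392218 0.78563054 0.89575787]
[[ 5.38497943e-04 -9.55983899e-01 -2.93418635e-01  7.55506209e-02]
 [ 9.99999816e-01  4.33083653e-04  4.24229514e-04  4.72283477e-04]
 [-2.78481770e-04 -2.93418809e-01  9.55983956e-01 -1.24264745e-01]
 [ 0.00000000e+00  0.00000000e+00  0.00000000e+00  1.00000000e+00]]
```

View pics/top0.png

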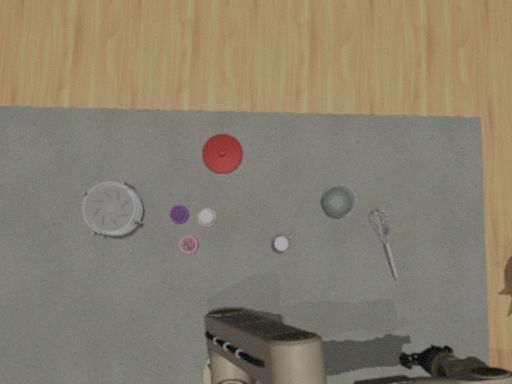

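View pics/side0.png

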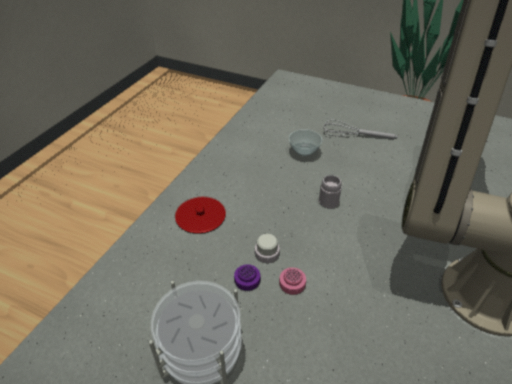

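View pics/wrist0.png

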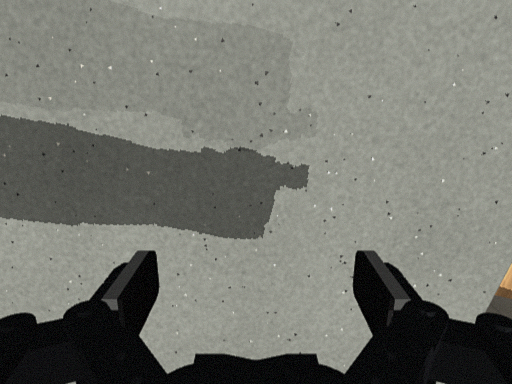

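```bash
python3 - <<'E'
from h import *
crop('top0',160,190,310,265,5,'c1')
crop('side0',225,165,365,300,5,'c2')
for uv,z in [((207,217),.051),((282,243),.085),((179,214),.03),((188,245),.03)]: print(ray('top0',uv,z))
E
```

```text
[0.54571658 0.10905357 0.051     ]
[ 0.45961344 -0.15391737  0.085     ]
[0.55570111 0.21097955 0.03      ]
[0.4464154  0.17492943 0.03      ]
```

View pics/c1.png

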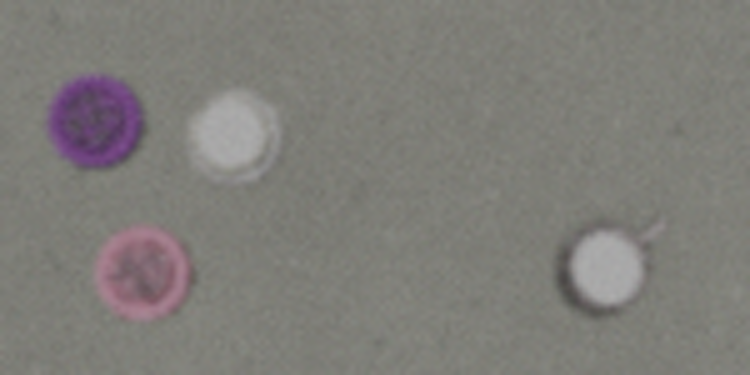

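View pics/c2.png

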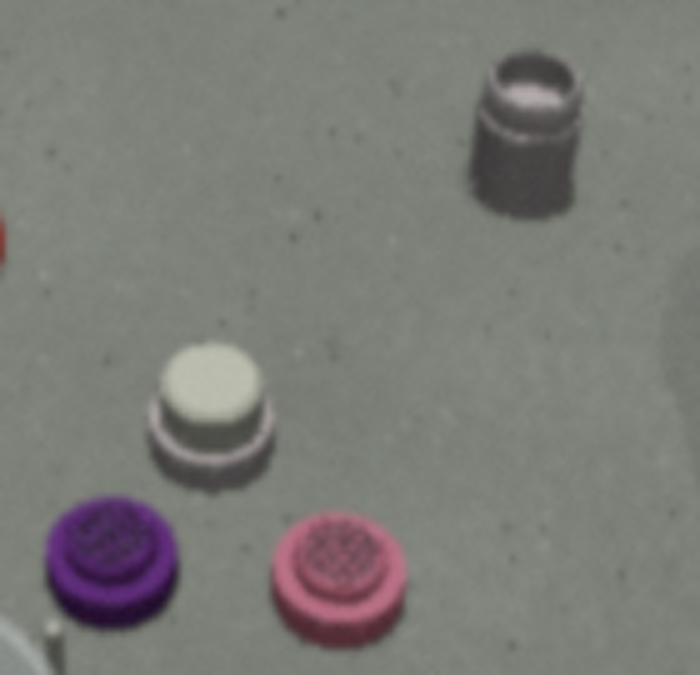

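>>> {"op": "move_arm", "data": {
  "commands": [
    [[0.6, 1, 0], [0, 0, 1], 1],
    [[0.65, 1, 0], [0, 0, 1], 1],
    [[0.65, 1, 0], [0, 0, 1], 1],
    [[0.65, 1, 0], [0, 0, 1], 1],
    [[0.65, 1, 0], [0, 0, 1], 1]
  ]
}}

```text
clock: 0.65
tcp_pos: [0.2701, -0.3556, 0.2501]
orientation: [-0.0, 0.889, 0.458, 0.0]
wrist_force: [0.5, -0.8, -0.2]
finger_gap: 0.0855
```

>>> {"op": "move_arm", "data": {
  "commands": [
    [[0.65, 1, 0], [0, 0, 1], 1],
    [[0.65, 1, 0], [0, 0, 1], 1],
    [[0.65, 1, 0], [0, 0, 1], 1],
    [[0.65, 1, 0], [0, 0, 1], 1],
    [[0.65, 1, 0], [0, 0, 1], 1]
  ]
}}

```text
clock: 1.15
tcp_pos: [0.4002, -0.1555, 0.2504]
orientation: [0.0, 0.678, 0.735, 0.0]
wrist_force: [0.6, -0.7, 0.6]
finger_gap: 0.085
```

>>> {"op": "move_arm", "data": {
  "commands": [
    [[0.8, 0, 0], [0, 0, 1], 1],
    [[0.4, 0, 0], [0, 0, 1], 1],
    [[0, 0, 0], [0, 0, 0.6], 1],
    [[0, 0, 0], [0, 0, 0], 1]
  ]
}}

```text
clock: 1.55
tcp_pos: [0.4478, -0.1569, 0.2499]
orientation: [-0.0, 0.536, 0.844, -0.0]
wrist_force: [-0.5, 0.4, -0.4]
finger_gap: 0.0853
```

```bash
python3 - <<'E'
from h import *
d,s=snap('wrist','w1');print(s['clock'],s['tcp_pos'],s['orientation'],s['joint_pos'])
for uv,z in [((205.8,215.8),.054),((206.6,216.8),.024),((280.6,243),.085)]: print(ray('top0',uv,z))
print(proj('w1',[[.46,-.15,.085]]))
E
```

```text
1.55 [ 0.44782692 -0.15687654  0.24986396] [-4.71630374e-04  5.36335500e-01  8.44004745e-01 -1.56580839e-06] [-5.06383782e-01  1.19825902e-01 -2.01111604e-01  1.25080059e+00
  5.31584317e-05  6.25794913e-01]
[0.54964324 0.11314251 0.054     ]
[0.54825741 0.11284568 0.024     ]
[ 0.45951157 -0.14910837  0.085     ]
[[270.53273187 175.1888399 ]]
```

View pics/w1.png

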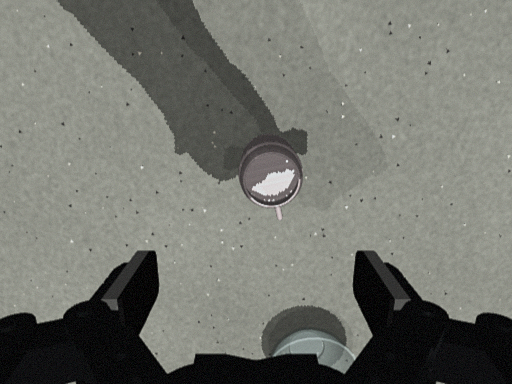

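```bash
python3 - <<'E'
from h import *
crop('w1',220,120,320,230,6,'c3')
E
```

```text
(no output)
```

View pics/c3.png

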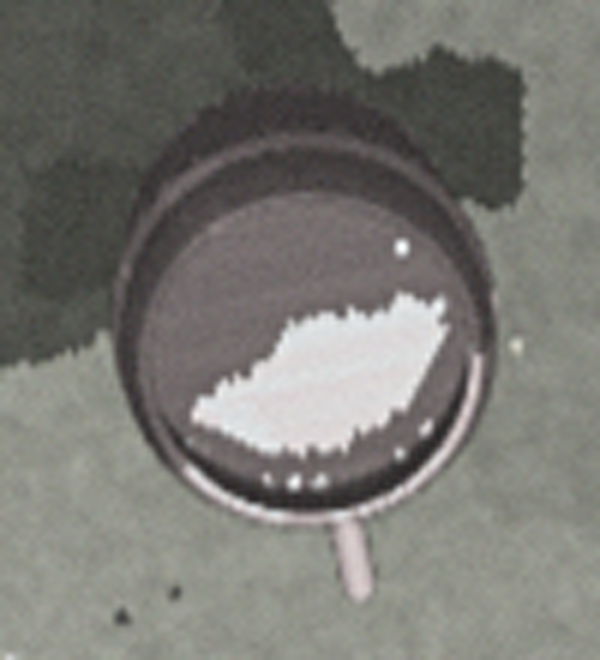

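```bash
cat >> h.py <<'E'
def overlay(fn,xy,circles,box,k,out):
    x0,y0,x1,y1=box;im=cv2.imread(f'pics/{fn}.png')[y0:y1,x0:x1];im=cv2.resize(im,None,fx=k,fy=k,interpolation=cv2.INTER_CUBIC)
    t=np.linspace(0,2*np.pi,100);cols=[(0,255,0),(255,0,0),(0,0,255),(0,255,255),(255,0,255)]
    for i,(r,z) in enumerate(circles):
        P=np.c_[xy[0]+r*np.cos(t),xy[1]+r*np.sin(t),0*t+z];u=(proj(fn,P)-[x0,y0]+.5)*k-.5
        cv2.polylines(im,[np.round(u).astype(int)],True,cols[i],1)
    cv2.imwrite(f'pics/{out}.png',im)
TIN=[(.0255,.085),(.0285,.077),(.0285,.064),(.031,.064),(.031,0)]
LID=[(.0275,.054),(.0275,.024),(.033,.024),(.033,0)]
E
python3 - <<'E'
from h import *
overlay('w1',(.4595,-.150),TIN,(220,120,320,230),6,'o1')
overlay('top0',(.4595,-.150),TIN,(255,220,305,265),12,'o2')
overlay('side0',(.4595,-.150),TIN,(310,165,355,215),12,'o3')
a,b,c=[cv2.imread(f'pics/o{i}.png') for i in (1,2,3)]
h=660;m=np.hstack([cv2.resize(x,None,fx=h/x.shape[0]*.5,fy=h/x.shape[0]*.5) for x in (a,b,c)]);print(m.shape)
cv2.imwrite('pics/m1.png',a)
cv2.imwrite('pics/m2.png',m[:,:800] if m.shape[1]<=800 else cv2.resize(m,(800,int(m.shape[0]*800/m.shape[1]))))
E
```

```text
(330, 964, 3)
```

View pics/m1.png

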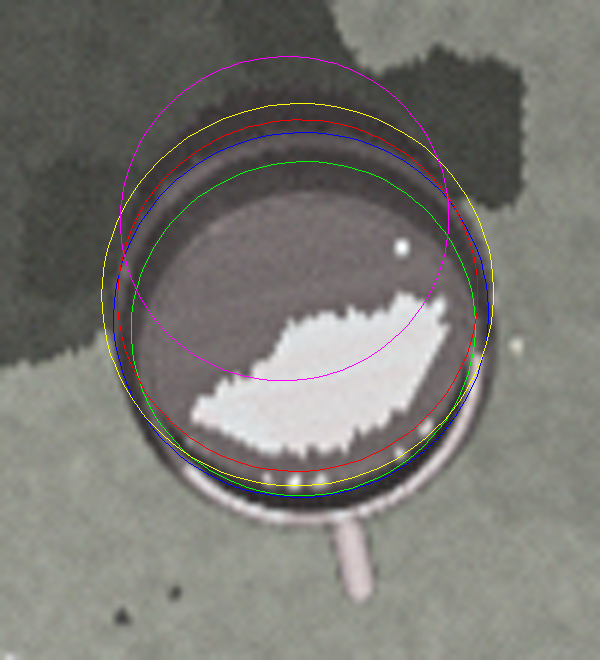

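View pics/m2.png

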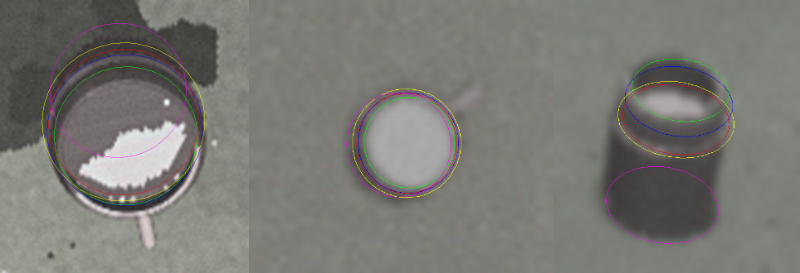

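```bash
cat >> h.py <<'E'
def trip(xy,circ,fns,boxes,ks,out):
    ims=[]
    for f,b,k in zip(fns,boxes,ks):
        overlay(f,xy,circ,b,k,'tmp');a=cv2.imread('pics/tmp.png');ims.append(cv2.resize(a,None,fx=560/a.shape[0],fy=560/a.shape[0]) )
    m=np.hstack(ims);s=min(1,800/m.shape[1]);cv2.imwrite(f'pics/{out}.png',cv2.resize(m,None,fx=s,fy=s,interpolation=cv2.INTER_AREA))
E
python3 - <<'E'
from h import *
xy=(.461,-.1525)
trip(xy,TIN,['w1'],[(220,120,320,230)],[6],'m3')
trip(xy,TIN,['top0','side0'],[(260,225,300,260),(310,165,355,215)],[12,12],'m4')
E
```

```text
(no output)
```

View pics/m3.png

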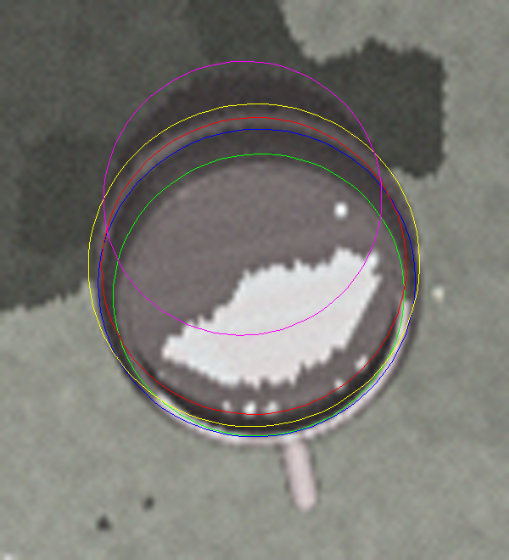

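View pics/m4.png

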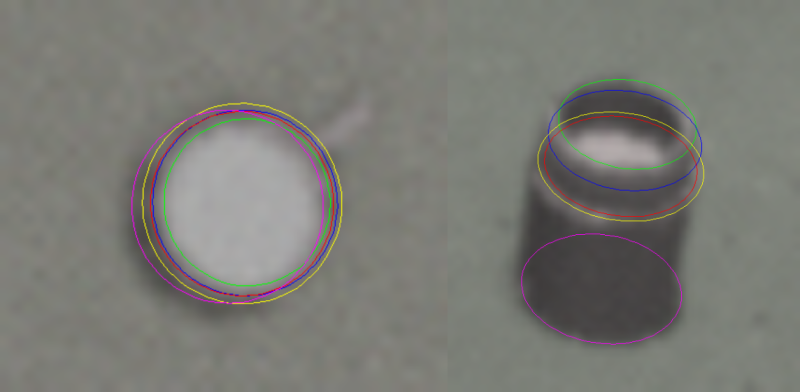

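>>> {"op": "move_arm", "data": {
  "commands": [
    [[0.28, 0.8, 0], [0, 0, 0], 1],
    [[0.28, 0.85, 0], [0, 0, 0], 1],
    [[0.28, 0.85, 0], [0, 0, 0], 1],
    [[0.28, 0.85, 0], [0, 0, 0], 1],
    [[0.28, 0.85, 0], [0, 0, 0], 1]
  ]
}}

```text
clock: 2.1
tcp_pos: [0.5034, 0.0116, 0.2504]
orientation: [0.0, 0.538, 0.843, 0.0]
wrist_force: [-0.2, -0.5, -0.3]
finger_gap: 0.0853
```

>>> {"op": "move_arm", "data": {
  "commands": [
    [[0.28, 0.85, 0], [0, 0, 0], 1],
    [[0.28, 0.85, 0], [0, 0, 0], 1],
    [[0.22, 0.75, 0], [0, 0, 0], 1],
    [[0, 0, 0], [0, 0, 0], 1]
  ]
}}

```text
clock: 2.5
tcp_pos: [0.5351, 0.1113, 0.2501]
orientation: [-0.0, 0.536, 0.844, 0.0]
wrist_force: [-0.9, -0.2, -0.1]
finger_gap: 0.0851
```

```bash
python3 - <<'E'
from h import *
d,s=snap('wrist','w2');print(s['clock'],s['tcp_pos'],s['orientation'],s['joint_pos'])
xy=(.549,.113)
u=proj('w2',[[*xy,.05]])[0].astype(int);print(u)
b=(u[0]-50,u[1]-50,u[0]+50,u[1]+60)
trip(xy,LID,['w2'],[b],[6],'m5')
trip(xy,LID,['top0','side0'],[(187,200,227,235),(245,220,290,270)],[12,12],'m6')
E
```

```text
2.5 [0.53506218 0.1112684  0.2500587 ] [-1.96426643e-04  5.36285233e-01  8.44036665e-01  4.67575169e-04] [ 5.76061892e-02  2.57483136e-01 -3.01403273e-02  1.28294565e+00
  9.88540696e-04  1.18966593e+00]
[268 171]
```

View pics/m5.png

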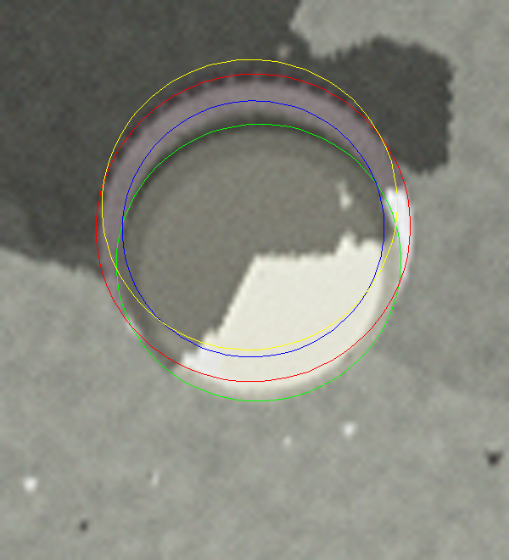

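View pics/m6.png

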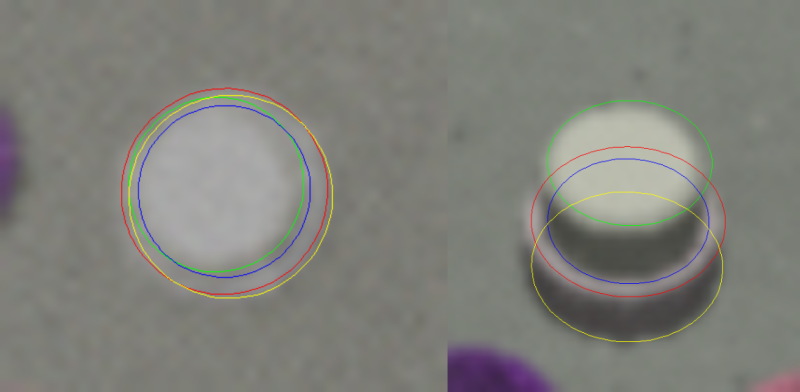

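View pics/w2.png

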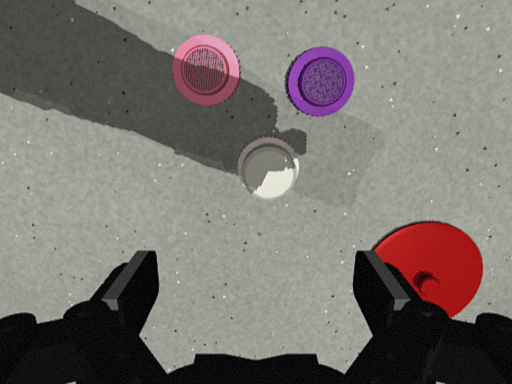

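>>> {"op": "move_arm", "data": {
  "commands": [
    [[0.2, 0.04, -0.9], [0, 0, 0], 1],
    [[0.15, 0, -1], [0, 0, 0], 1],
    [[0, 0, -1], [0, 0, 0], 1],
    [[0, 0, -1], [0, 0, 0], 1],
    [[0, 0, -1], [0, 0, 0], 1]
  ]
}}

```text
clock: 3.05
tcp_pos: [0.5483, 0.1086, 0.0532]
orientation: [0.0, 0.538, 0.843, -0.0]
wrist_force: [-0.2, 0.1, 0.3]
finger_gap: 0.0855
```

>>> {"op": "move_arm", "data": {
  "commands": [
    [[0, 0, -0.3], [0, 0, 0], 1],
    [[0, 0, 0], [0, 0, 0], 1]
  ]
}}

```text
clock: 3.25
tcp_pos: [0.5468, 0.109, 0.0408]
orientation: [-0.002, 0.538, 0.843, -0.001]
wrist_force: [-0.7, 0.4, 0.6]
finger_gap: 0.0853
```

```bash
python3 - <<'E'
from h import *
print(env.tcp_to_tips)
d,s=snap('wrist','w3');print(s['clock'],s['tcp_pos'],s['wrist_force'])
snap('side','s3')
crop('s3',200,150,360,290,5,'c5')
E
```

```text
0.019
3.25 [0.54683163 0.10904402 0.04084174] [-0.67891315  0.42729392  0.61183261]
```

View pics/w3.png

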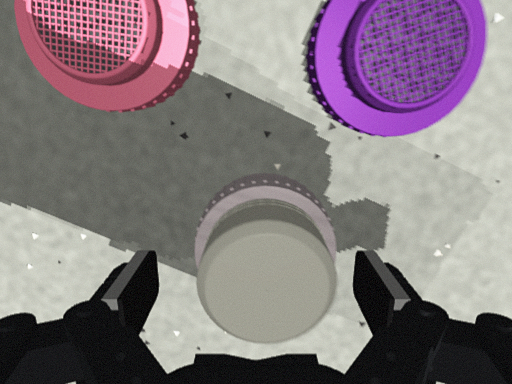

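View pics/c5.png

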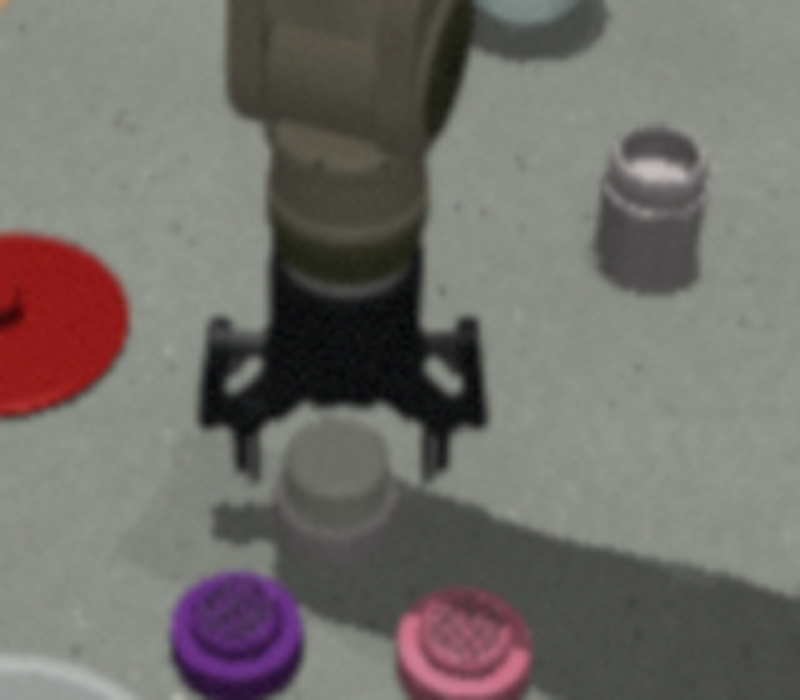

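>>> {"op": "move_arm", "data": {
  "commands": [
    [[0.055, 0.1, -0.1], [0, 0, 0], 1],
    [[0, 0, -0.2], [0, 0, 0], 1],
    [[0, 0, -0.2], [0, 0, 0], 1],
    [[0, 0, 0], [0, 0, 0], 1]
  ]
}}

```text
clock: 3.75
tcp_pos: [0.5501, 0.1143, 0.0213]
orientation: [-0.001, 0.537, 0.844, -0.001]
wrist_force: [-0.5, 0.0, -0.1]
finger_gap: 0.0853
```

```bash
python3 - <<'E'
from h import *
d,s=snap('wrist','w4');print(s['clock'],s['tcp_pos'],s['wrist_force'])
snap('side','s4')
crop('s4',225,200,325,290,8,'c6')
E
```

```text
3.75 [0.55006631 0.11433369 0.02126572] [-0.5198781   0.01619168 -0.1486744 ]
```

View pics/w4.png

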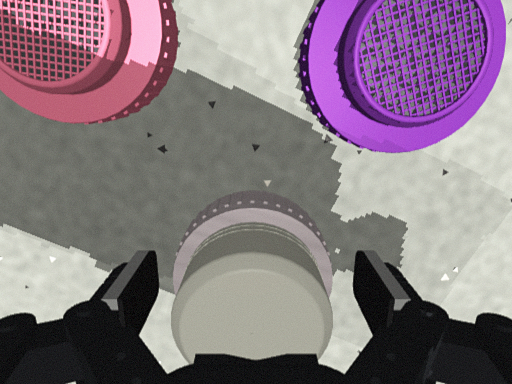

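View pics/c6.png

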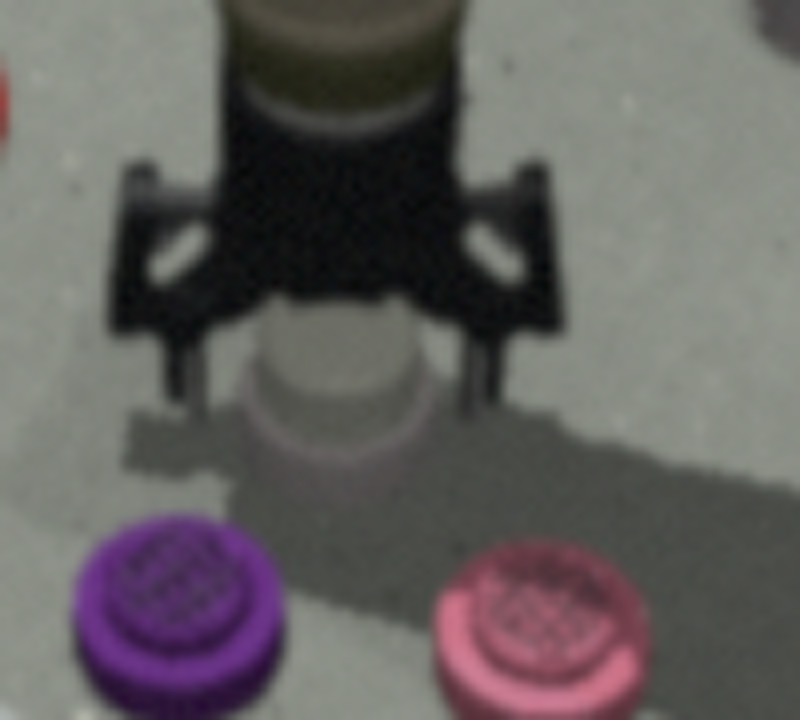

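```bash
python3 - <<'E'
from h import *
for s in (1,-1):
  for z in (0.002,.015,.03): print(s,z,proj('s4',[[.55+s*.044*.906,.1143+s*.044*.42,z]]))
E
```

```text
1 0.002 [[250.63432891 253.07567903]]
1 0.015 [[250.57994662 249.97280481]]
1 0.03 [[250.51614238 246.33234576]]
-1 0.002 [[283.20509421 253.15259293]]
-1 0.015 [[283.40283119 250.0497401 ]]
-1 0.03 [[283.63482758 246.40929492]]
```

>>> {"op": "move_arm", "data": {
  "commands": [
    [[0, 0, 0], [0, 0, 0], -0.2],
    [[0, 0, 0], [0, 0, 0], -0.2],
    [[0, 0, 0], [0, 0, 0], -0.2],
    [[0, 0, 0], [0, 0, 0], -0.2],
    [[0, 0, 0], [0, 0, 0], -0.2]
  ],
  "newtons": 40
}}

```text
clock: 4.35
tcp_pos: [0.551, 0.1142, 0.023]
orientation: [0.0, 0.537, 0.844, 0.0]
wrist_force: [-2.8, -0.0, 5.4]
finger_gap: 0.0647
```

```bash
python3 - <<'E'
from h import *
d,s=snap('wrist','w5');print(s['clock'],s['tcp_pos'],s['wrist_force'],s['finger_gap'])
E
```

```text
4.35 [0.55100442 0.11423204 0.02304054] [-2.83253925 -0.04610757  5.44327742] 0.06465389902950847
```

View pics/w5.png

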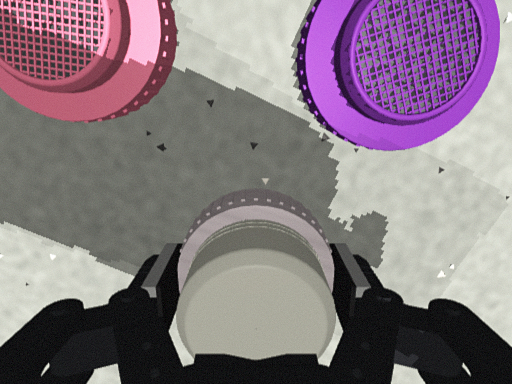

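>>> {"op": "move_arm", "data": {
  "commands": [
    [[0, 0, 0.1], [0, 0, 0], -0.2],
    [[0, 0, 0.2], [0, 0, 0], -0.2],
    [[0, 0, 0.4], [0, 0, 0], -0.2],
    [[0, 0, 0.3], [0, 0, 0], -0.2],
    [[0, 0, 0], [0, 0, 0], -0.2]
  ]
}}

```text
clock: 4.9
tcp_pos: [0.5528, 0.1144, 0.0646]
orientation: [0.002, 0.537, 0.844, 0.001]
wrist_force: [1.5, -0.5, -0.9]
finger_gap: 0.0648
```

```bash
python3 - <<'E'
from h import *
d,s=snap('wrist','w6');print(s['clock'],s['tcp_pos'],s['wrist_force'],s['finger_gap'])
snap('side','s6')
crop('s6',205,180,325,270,6,'c7')
E
```

```text
4.9 [0.55276109 0.11440161 0.06455965] [ 1.50887382 -0.46417424 -0.86410192] 0.0647929316315435
```

View pics/w6.png

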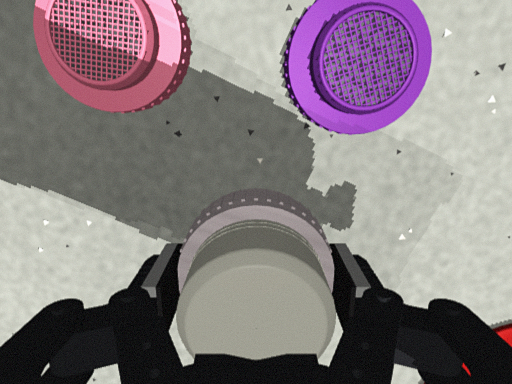

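View pics/c7.png

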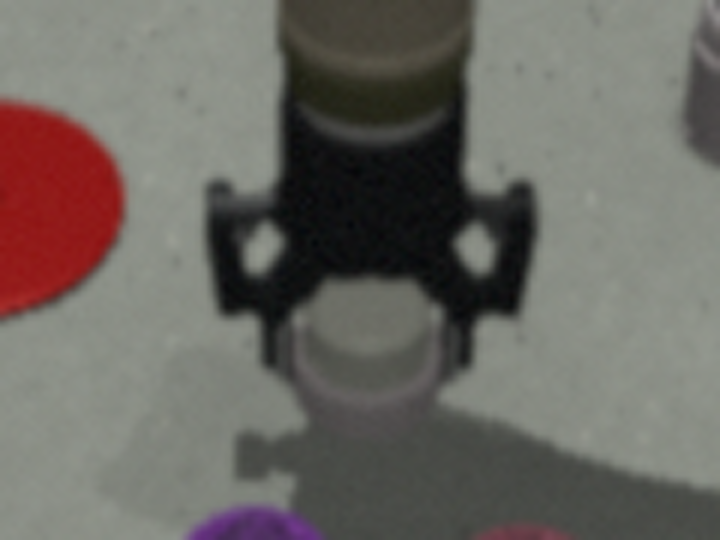

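```bash
python3 - <<'E'
from h import *
b=.0646-.023
C=[(.0275,b+.054),(.0275,b+.024),(.033,b+.024),(.033,b)]
t=np.load('pics/w6.npz')['tcp']
overlay('w6',(t[0],t[1]),C,(150,170,360,384),3,'m7')
E
```

```text
(no output)
```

View pics/m7.png

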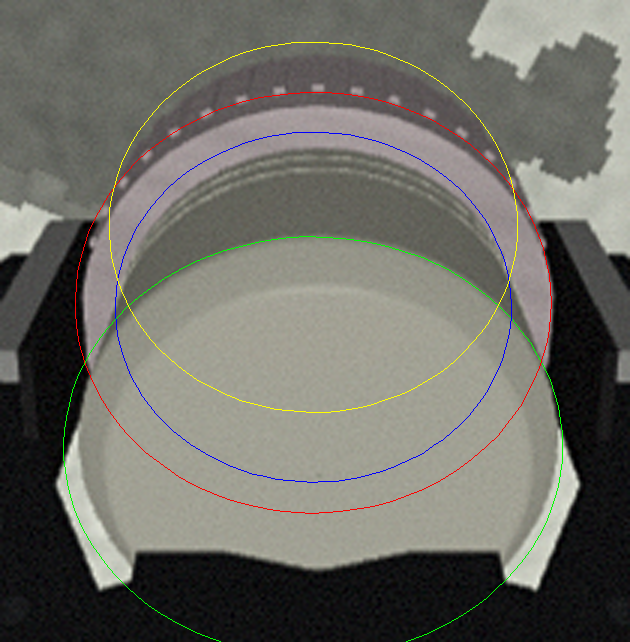

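>>> {"op": "move_arm", "data": {
  "commands": [
    [[0, 0, 0.5], [0, 0, 0], -0.2],
    [[-0.05, -0.2, 0.6], [0, 0, 0], -0.2],
    [[-0.15, -0.5, 0.6], [0, 0, 0], -0.2],
    [[-0.23, -0.7, 0.4], [0, 0, 0], -0.2],
    [[-0.25, -0.75, 0], [0, 0, 0], -0.2]
  ]
}}

```text
clock: 5.5
tcp_pos: [0.5249, 0.0277, 0.1481]
orientation: [0.002, 0.536, 0.844, 0.001]
wrist_force: [0.5, -0.5, -0.2]
finger_gap: 0.0646
```

>>> {"op": "move_arm", "data": {
  "commands": [
    [[-0.25, -0.75, 0], [0, 0, 0], -0.2],
    [[-0.25, -0.75, 0], [0, 0, 0], -0.2],
    [[-0.25, -0.75, 0], [0, 0, 0], -0.2],
    [[-0.25, -0.75, 0], [0, 0, 0], -0.2],
    [[-0.25, -0.75, 0], [0, 0, 0], -0.2]
  ]
}}

```text
clock: 6.0
tcp_pos: [0.4728, -0.1227, 0.1456]
orientation: [-0.001, 0.537, 0.844, -0.0]
wrist_force: [1.7, 0.5, -0.7]
finger_gap: 0.0649
```

>>> {"op": "move_arm", "data": {
  "commands": [
    [[-0.22, -0.5, 0], [0, 0, 0], -0.2],
    [[-0.1, -0.2, 0], [0, 0, 0], -0.2],
    [[0, 0, 0], [0, 0, 0], -0.2],
    [[0, 0, 0], [0, 0, 0], -0.2]
  ]
}}

```text
clock: 6.4
tcp_pos: [0.4609, -0.1491, 0.146]
orientation: [-0.0, 0.537, 0.844, 0.0]
wrist_force: [-0.1, 0.3, -0.6]
finger_gap: 0.0646
```

```bash
python3 - <<'E'
from h import *
d,s=snap('wrist','w7');print(s['clock'],s['tcp_pos'],s['orientation'],s['wrist_force'],s['finger_gap'])
snap('side','s7');s=env.get_state();print(s['tcp_pos'])
crop('s7',280,120,380,215,6,'c8')
E
```

```text
6.4 [ 0.46092135 -0.14912967  0.14598637] [-3.50389856e-04  5.36864789e-01  8.43668189e-01  2.47351358e-04] [-0.09289638  0.33854654 -0.64120702] 0.06459965070494832
[ 0.46121659 -0.14879447  0.14616093]
```

View pics/w7.png

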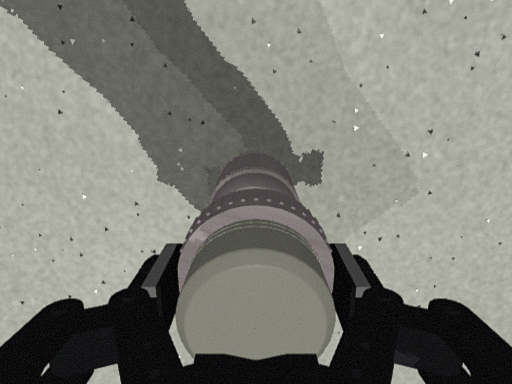

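View pics/c8.png

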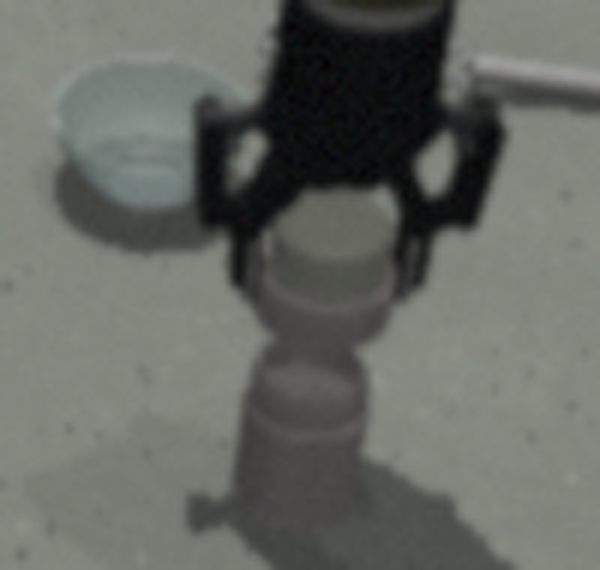

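```bash
python3 - <<'E'
from h import *
b=.146-.023
C=TIN[3:]
LC=[(.0275,b+.054),(.033,b+.024),(.033,b)]
overlay('s7',(.4615,-.1527),C+[(.0285,.077)],(280,120,380,215),6,'o1')
a=cv2.imread('pics/o1.png')
t=np.linspace(0,6.29,100)
for r,z in LC:
    u=(proj('s7',np.c_[.4617+r*np.cos(t),-.1502+r*np.sin(t),0*t+z])-[280,120]+.5)*6-.5
    cv2.polylines(a,[u.astype(int)],True,(0,200,0),1)
cv2.imwrite('pics/o4.png',a)
overlay('w7',(.4615,-.1527),C+[(.0285,.064)],(180,130,330,230),5,'o5')
E
```

```text
(no output)
```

View pics/o4.png

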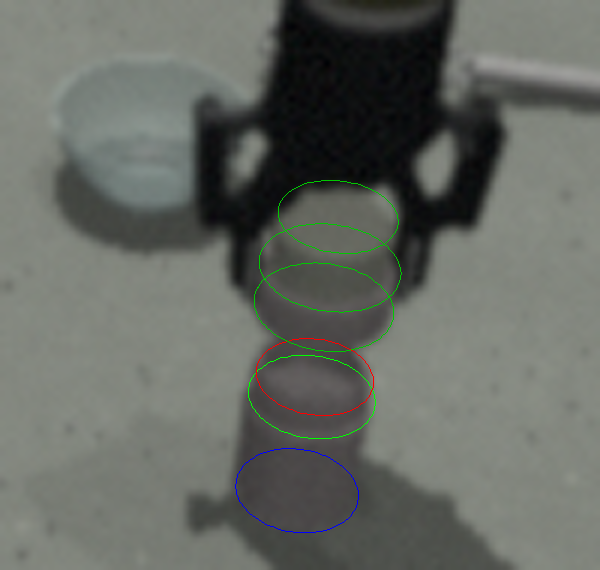

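View pics/o5.png

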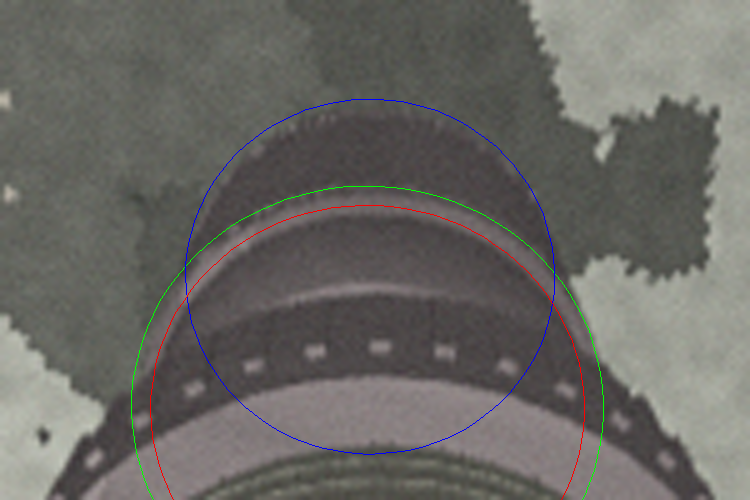

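>>> {"op": "move_arm", "data": {
  "commands": [
    [[0, -0.075, -0.2], [0, 0, 0], -0.2],
    [[0, 0, -0.4], [0, 0, 0], -0.2],
    [[0, 0, -0.2], [0, 0, 0], -0.2],
    [[0, 0, -0.1], [0, 0, 0], -0.2],
    [[0, 0, 0], [0, 0, 0], -0.2]
  ]
}}

```text
clock: 7.0
tcp_pos: [0.4606, -0.1523, 0.1096]
orientation: [-0.001, 0.537, 0.844, -0.0]
wrist_force: [0.6, -1.4, -0.4]
finger_gap: 0.065
```

```bash
python3 - <<'E'
from h import *
d,s=snap('wrist','w8');print(s['clock'],s['tcp_pos'],s['orientation'],s['wrist_force'],s['finger_gap'])
snap('side','s8')
crop('s8',290,130,380,215,6,'c9')
E
```

```text
7.0 [ 0.46061066 -0.15229042  0.10963085] [-6.98921820e-04  5.36700003e-01  8.43772847e-01 -2.53583985e-05] [ 0.5899411  -1.44219073 -0.36650216] 0.06497414788184497
```

View pics/c9.png

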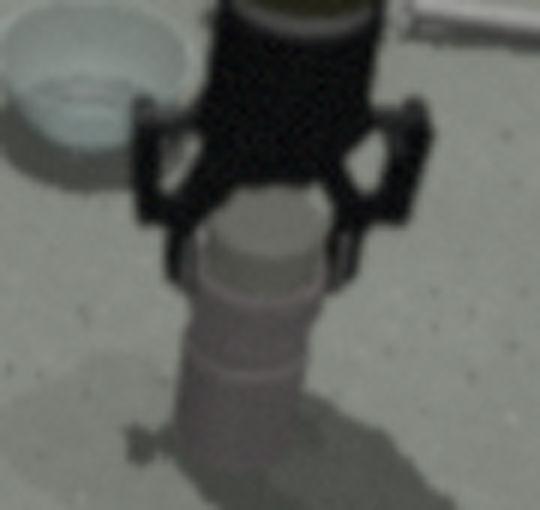

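View pics/w8.png

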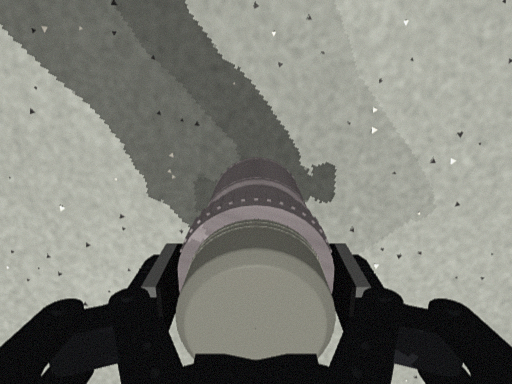

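>>> {"op": "move_arm", "data": {
  "commands": [
    [[0, 0, -0.1], [0, 0, 0], -0.2],
    [[0, 0, -0.1], [0, 0, 0], -0.2],
    [[0, 0, -0.1], [0, 0, 0], -0.2],
    [[0, 0, 0], [0, 0, 0], -0.2]
  ]
}}

```text
clock: 7.5
tcp_pos: [0.4605, -0.1525, 0.0977]
orientation: [-0.001, 0.537, 0.844, -0.0]
wrist_force: [0.2, 0.3, -1.3]
finger_gap: 0.0649
```

>>> {"op": "move_arm", "data": {
  "commands": [
    [[0, 0, -0.075], [0, 0, 0], -0.2],
    [[0, 0, 0], [0, 0, 0], -0.2]
  ]
}}

```text
clock: 7.7
tcp_pos: [0.4608, -0.1526, 0.095]
orientation: [-0.0, 0.537, 0.844, 0.0]
wrist_force: [0.1, 0.2, -0.5]
finger_gap: 0.0646
```

>>> {"op": "move_arm", "data": {
  "commands": [
    [[0, 0, -0.05], [0, 0, 0], -0.2],
    [[0, 0, 0], [0, 0, 0], -0.2]
  ]
}}

```text
clock: 7.9
tcp_pos: [0.4609, -0.1527, 0.0931]
orientation: [-0.0, 0.537, 0.844, 0.0]
wrist_force: [0.4, -0.3, -1.3]
finger_gap: 0.0647
```

No contact yet; expected seat at TCP z ≈ 0.0875.

>>> {"op": "move_arm", "data": {
  "commands": [
    [[0, 0, -0.05], [0, 0, 0], -0.2],
    [[0, 0, 0], [0, 0, 0], -0.2]
  ]
}}

```text
clock: 8.1
tcp_pos: [0.4609, -0.1527, 0.0911]
orientation: [-0.0, 0.537, 0.844, 0.0]
wrist_force: [0.0, 0.1, -0.5]
finger_gap: 0.0649
```

>>> {"op": "move_arm", "data": {
  "commands": [
    [[0, 0, -0.05], [0, 0, 0], -0.2],
    [[0, 0, 0], [0, 0, 0], -0.2]
  ]
}}

```text
clock: 8.3
tcp_pos: [0.4609, -0.1527, 0.0891]
orientation: [-0.0, 0.537, 0.844, 0.0]
wrist_force: [-0.4, -0.3, -1.2]
finger_gap: 0.0645
```

>>> {"op": "move_arm", "data": {
  "commands": [
    [[0, 0, -0.03], [0, 0, 0], -0.2],
    [[0, 0, 0], [0, 0, 0], -0.2]
  ]
}}

```text
clock: 8.5
tcp_pos: [0.4609, -0.1527, 0.088]
orientation: [-0.0, 0.537, 0.844, 0.0]
wrist_force: [-1.1, 0.2, -0.8]
finger_gap: 0.0649
```

>>> {"op": "move_arm", "data": {
  "commands": [
    [[0, 0, -0.03], [0, 0, 0], -0.2],
    [[0, 0, 0], [0, 0, 0], -0.2]
  ]
}}

```text
clock: 8.7
tcp_pos: [0.4611, -0.1528, 0.0874]
orientation: [0.0, 0.537, 0.844, 0.0]
wrist_force: [-1.1, 0.4, 3.8]
finger_gap: 0.065
```

>>> {"op": "move_arm", "data": {
  "commands": [
    [[0, 0, -0.03], [0, 0, 0], -0.2],
    [[0, 0, 0], [0, 0, 0], -0.2]
  ]
}}

```text
clock: 8.9
tcp_pos: [0.4612, -0.1529, 0.0873]
orientation: [0.001, 0.537, 0.844, -0.0]
wrist_force: [-3.8, 2.2, 13.0]
finger_gap: 0.0649
```

>>> {"op": "move_arm", "data": {
  "commands": [
    [[0, 0, 0.02], [0, 0, 0], -0.2],
    [[0, 0, 0], [0, 0, 0], 1],
    [[0, 0, 0], [0, 0, 0], 1],
    [[0, 0, 0], [0, 0, 0], 1],
    [[0, 0, 0], [0, 0, 0], 1]
  ]
}}

```text
clock: 9.4
tcp_pos: [0.4609, -0.1527, 0.0863]
orientation: [-0.0, 0.537, 0.844, 0.0]
wrist_force: [0.0, -0.7, 0.3]
finger_gap: 0.0855
```

```bash
python3 - <<'E'
from h import *
d,s=snap('wrist','w9');print(s['clock'],s['tcp_pos'],s['orientation'],s['wrist_force'],s['finger_gap'])
snap('side','s9')
crop('s9',290,130,380,215,6,'c10')
E
```

```text
9.4 [ 0.46092383 -0.1527213   0.08628511] [-1.31443819e-04  5.36899058e-01  8.43646480e-01  2.37274858e-05] [ 0.04468919 -0.69864189  0.31859733] 0.08550537030081024
```

View pics/c10.png

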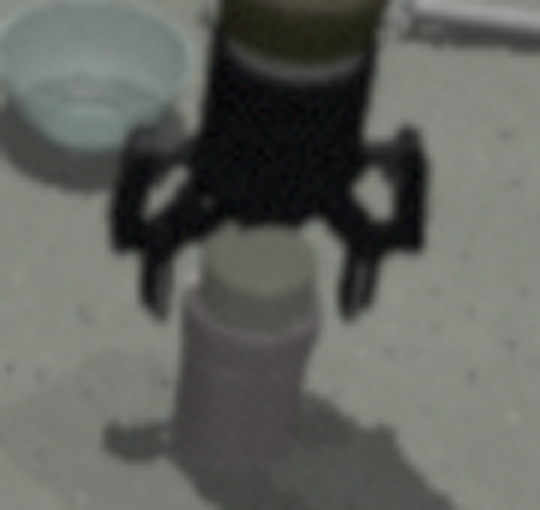

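View pics/w9.png

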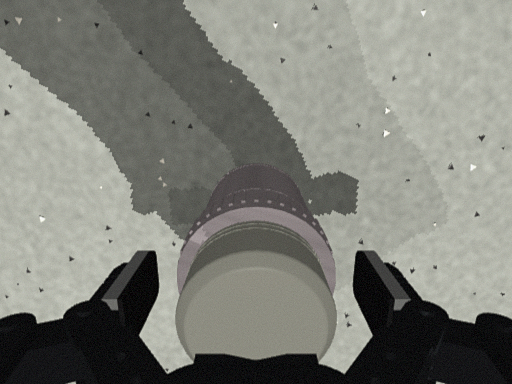

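>>> {"op": "move_arm", "data": {
  "commands": [
    [[0, 0, 0.4], [0, 0, 0], 1],
    [[0, 0, 0.28], [0, 0, 0], 1],
    [[0, 0, 0], [0, 0, 0], 1]
  ]
}}

```text
clock: 9.8
tcp_pos: [0.4623, -0.1534, 0.1153]
orientation: [0.002, 0.537, 0.844, 0.0]
wrist_force: [0.9, -0.3, -0.3]
finger_gap: 0.0853
```

```bash
python3 - <<'E'
from h import *
d,s=snap('wrist','w10');print(s['clock'],s['tcp_pos'],s['orientation'],s['wrist_force'],s['finger_gap'])
snap('side','s10');snap('top','t10')
b=.0645
overlay('s10',(.4615,-.153),[(.0275,b+.054),(.033,b+.024),(.033,b),(.031,0)],(290,130,380,215),6,'c11')
overlay('w10',(.4615,-.153),[(.0275,b+.054),(.033,b+.024),(.033,b),(.031,0)],(130,120,380,300),3,'c12')
E
```

```text
9.8 [ 0.46225393 -0.15338135  0.11533929] [1.71483267e-03 5.36874777e-01 8.43660179e-01 1.88309357e-04] [ 0.8816413  -0.30250501 -0.30991451] 0.08530972341818464
```

View pics/c11.png

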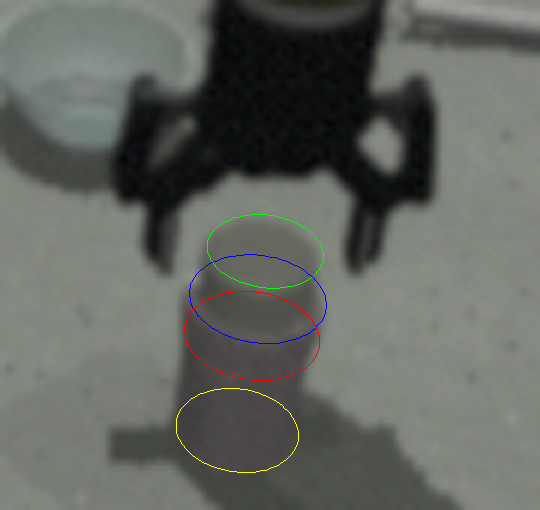

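View pics/c12.png

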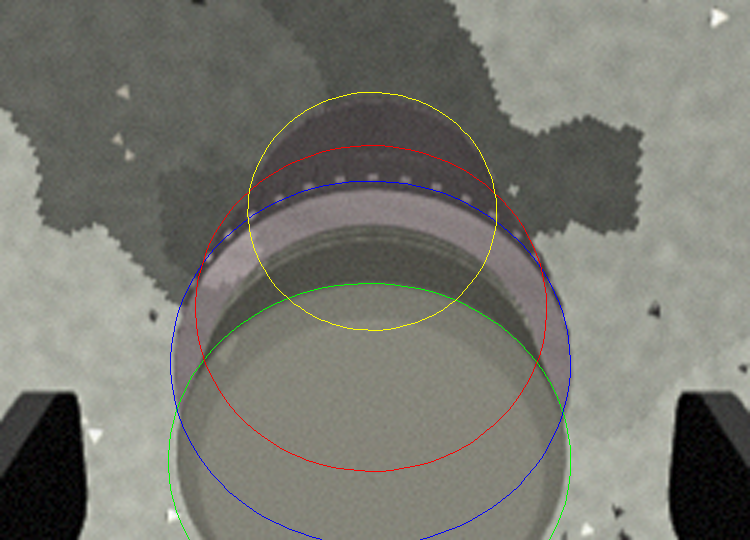

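>>> {"op": "move_arm", "data": {
  "commands": [
    [[0, 0, 0], [0, 0, 0], 1],
    [[0, 0, 0], [0, 0, 0], -0.4],
    [[0, 0, 0], [0, 0, 0], -0.4],
    [[0, 0, 0], [0, 0, 0], -0.4],
    [[0, 0, 0], [0, 0, 0], -0.4]
  ],
  "newtons": 25
}}

```text
clock: 10.45
tcp_pos: [0.4609, -0.1527, 0.1136]
orientation: [-0.0, 0.537, 0.844, 0.0]
wrist_force: [0.1, -0.1, -0.8]
finger_gap: 0.0538
```

>>> {"op": "move_arm", "data": {
  "commands": [
    [[0, 0, 0], [0, 0, 0], -0.4],
    [[0, 0, 0], [0, 0, 0], -0.4]
  ]
}}

```text
clock: 10.65
tcp_pos: [0.4609, -0.1527, 0.1136]
orientation: [-0.0, 0.537, 0.844, 0.0]
wrist_force: [1.3, -0.3, 0.3]
finger_gap: 0.0541
```

```bash
python3 - <<'E'
from h import *
snap('side','s11');snap('wrist','w11')
crop('s11',290,130,380,215,6,'c13')
E
```

```text
(no output)
```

View pics/c13.png

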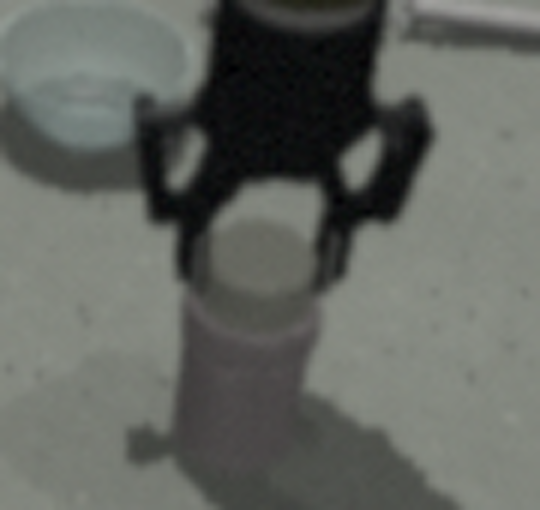

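View pics/w11.png

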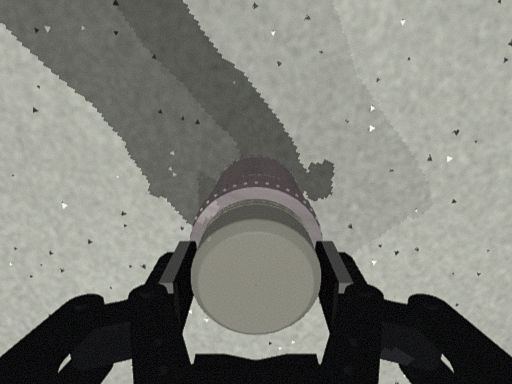

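>>> {"op": "move_arm", "data": {
  "commands": [
    [[0, 0, 0.05], [0, 0, 0], -0.4],
    [[0, 0, 0.05], [0, 0, 0], -0.4],
    [[0, 0, 0.1], [0, 0, 0], -0.4],
    [[0, 0, 0.1], [0, 0, 0], -0.4],
    [[0, 0, 0.1], [0, 0, 0], -0.4]
  ]
}}

```text
clock: 11.25
tcp_pos: [0.4611, -0.1528, 0.1302]
orientation: [0.0, 0.537, 0.844, 0.0]
wrist_force: [0.3, -0.5, -0.2]
finger_gap: 0.0546
```

```bash
python3 - <<'E'
from h import *
snap('side','s12');print(env.get_state()['wrist_force'])
crop('s12',290,130,380,215,6,'c14')
E
```

```text
[ 0.05700685  0.62820938 -0.8446469 ]
```

View pics/c14.png

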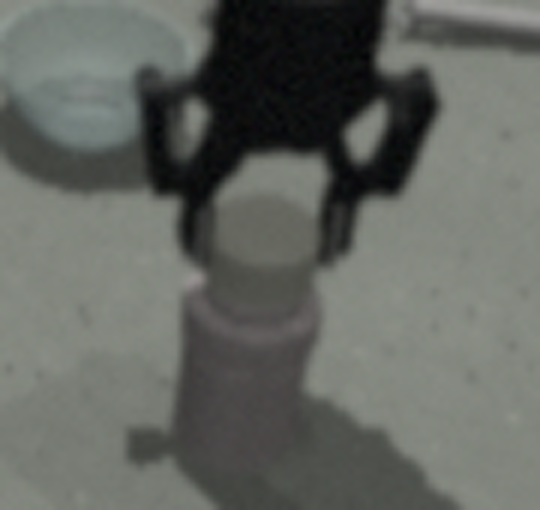

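The cap is rising and the lid stays put (its shoulder is still at about row 320 in the crop). I'll keep lifting.

>>> {"op": "move_arm", "data": {
  "commands": [
    [[0, 0, 0.3], [0, 0, 0], -0.4],
    [[0, 0, 0.5], [0, 0, 0], -0.4],
    [[0, 0, 0.6], [0, 0, 0], -0.4],
    [[0, 0, 0.5], [0, 0, 0], -0.4],
    [[0, 0, 0.2], [0, 0, 0], -0.4]
  ]
}}

```text
clock: 11.8
tcp_pos: [0.462, -0.1533, 0.2165]
orientation: [0.002, 0.537, 0.844, 0.0]
wrist_force: [-0.0, -0.2, -0.4]
finger_gap: 0.0546
```

>>> {"op": "move_arm", "data": {
  "commands": [
    [[0, 0, 0], [0, 0, 0], -0.4],
    [[0, 0, 0], [0, 0, 0], -0.4],
    [[0, 0, 0], [0, 0, 0], -0.4]
  ]
}}

```text
clock: 12.1
tcp_pos: [0.4603, -0.1524, 0.2126]
orientation: [-0.001, 0.537, 0.844, -0.0]
wrist_force: [0.0, -0.8, 0.3]
finger_gap: 0.0544
```

```bash
python3 - <<'E'
from h import *
snap('side','s13');snap('wrist','w13');snap('top','t13');s=env.get_state();print(s['clock'],s['tcp_pos'],s['wrist_force'],s['finger_gap'])
b=.0645
overlay('s13',(.4615,-.153),[(.023,b+.036),(.033,b+.024),(.033,b),(.031,0)],(290,100,380,215),5,'c15')
overlay('w13',(.4615,-.153),[(.023,b+.036),(.033,b+.024),(.033,b),(.031,0)],(160,100,360,300),3,'c16')
E
```

```text
12.25 [ 0.46050346 -0.15250369  0.21283097] [-0.01597985  0.26269932 -0.60564872] 0.054431919000132334
```

View pics/c15.png

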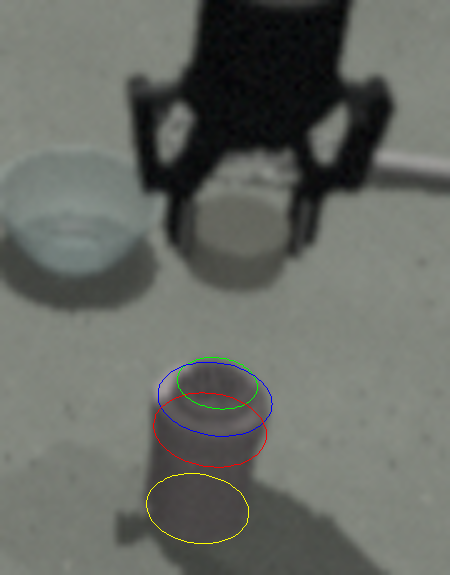

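View pics/c16.png

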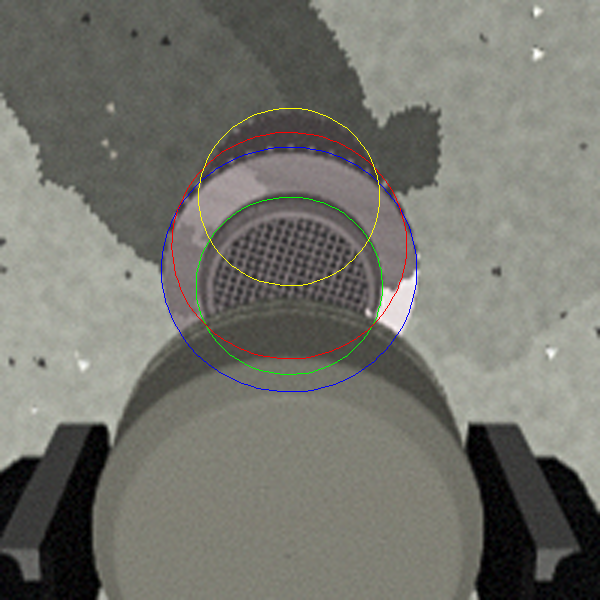

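View pics/s13.png

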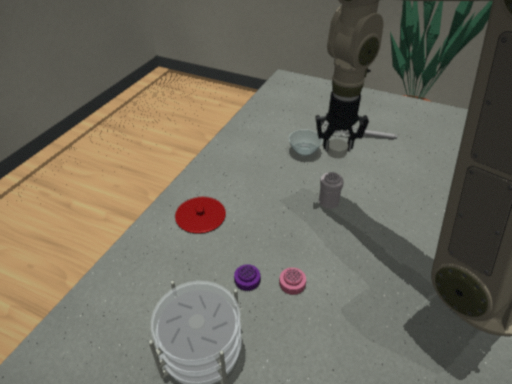

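```bash
python3 -c "
from workcell import job
print(job.hand_in())"
```

```text
the job is handed in; nothing more can be done
None
```

The duster is ready for dusting. I gripped the mesh lid by its skirt with the cap on it and lowered both onto the tin. I then released the lid, regripped the cap alone and lifted it straight up. I handed the job in at 12.25 s of the 56 s allowed; no verdict was reported.

- **Seating:** Contact came at a TCP height of 0.0874 m, against about 0.0875 m expected for a fully seated lid. The press was about 13 N.
- **Lid and tin:** The last wrist and side pictures match the projected seated lid to about a millimetre. The tin is upright and has not moved.
- **Cap:** It is held at 25 N with its lower edge at about z = 0.188 m. That is roughly 9 cm above the lid's collar and 10 cm above its shoulder.
- **Bystanders:** I never touched the bowl, whisk, red lid, rack or the pink and purple look-alikes. All of them look unmoved in the side view.
- **Small disagreements:**
  - The finger opening read about 1 mm below the true diameters of the lid and cap.
  - The tin position from the top camera was 2–4 mm off the wrist camera's. I used the wrist value, and the lid fitted there.
  - While gripping the lid on the counter, the arm was pushed up about 2 mm with about 5 N, which did no harm.

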